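# Hold the roof board flush on the little house

### The arm

A 6-joint arm with a two-finger parallel gripper is mounted at the origin on the work surface. World frame = base frame: x ahead of the robot, y to its left, z up, the work surface at z = 0. Lengths are in mm, angles in rad, forces in N, time in s.
With the tool pointing down it reaches from about 350 to 875 mm from the base axis. Payload 4.2 kg.
Tool frame: the origin (TCP) lies between the finger pads; the fingertips stand 17 mm ahead of it and the grasp point (between the pads) lies 2 mm behind it (nose_length is the distance from the TCP to the fingertips, in mm); z points along the fingers, y is the direction in which the jaws open and shut (so a half turn about z gives the same grasp; the last joint's range is limited). The gripper opens to 85 mm and grips with 20 to 120 N. Pads are 22 mm wide; open, the fingers measure 114 mm over their backs; the gripper's body (76 mm by 85 mm) begins 54 mm behind the grasp point. The pads swing forward as they close: fully open they stand 13 mm farther back than shut.
Start: joints at [1.598, 0.385, 0.008, 0, -1.194, -0.259], TCP at [143.55, 608.27, 248.312] pointing down, gripper open.
Joint ranges: [-3.14, 3.14], [-1.21, 2.06], [-1.07, 1.41], [-3.16, 2.05], [-2.99, -0.16], [-3.1, 3.1]. Speed limits (rad/s): [2.79, 2.79, 3.14, 3.14, 3.14, 3.14].

### API

Orientations are given as a unit quaternion [x, y, z, w].
In Python, from bench import * gives the robot as it stands.
- The arm moves only by the tool jog_arm, never from a script. Its argument "increments" is a list of rows, each a list of 4 numbers: the shift along the tool's x, y, z in m, then the turn about the tool's z in degrees. A call has 1 to 10 rows; each row is the pose to reach, as a shift and turn from the pose measured when the call began, along the tool's axes at that moment; what a row does not reach only later rows make up. A row lasts 1/8 s, in which the tool goes at most 62.5 mm and 10.7 degrees, less where a joint would pass 70% of its speed; a pose out of reach is approached as far as the arm can. A call with a gripper value outside its range is refused whole. "hand" is the gripper's target within -1 to 1 (fully open at 1, half-way at 0, shut at -1), set as the call begins (left out, the last holds). The fingers move at their own pace and stop on an object; the grip force is fixed at half the most. Time passes only in rows, so rows that repeat a pose let the fingers close. It gives the time, the measured TCP pose, the force and the opening at its end, in the units of the state.
- read_state(): the state, without advancing time (a new reading comes with each control period).
- get_image(name): name is "scene" or "top" or "wrist"; returns the picture (420x560x3 uint8, red, green, blue); there is no depth.
- calibration(name): a dict with "fx", "fy", "cx", "cy" (pixels), "position" and "rotation" of the camera in the world; the wrist camera has in their place "hand_eye" (4x4, takes a point from camera to tool coordinates, whose origin is the TCP and whose axes are the flange's). Camera axes: x right, y up, looking along -z (the intrinsics and any distortion apply to the point x, -y, -z); pixel columns grow to the right and rows downward; lengths in mm; the calibration is good to about 2 mm. A picture is of the moment at which its call begins: read the wrist's pose just before it. calibration takes no time and is no camera call.
- job_done(): hands the job in, once; it reports no verdict.
The state is a dict: "clock": time; "joints": joint angles; "joint_vel": joint speeds; "joint_efforts": joint torques, N m; "position": TCP position; "ee_rot": TCP orientation; "contact_force": force on the tool from outside, world axes, zero at the start; "wrist_torque": the same for the moment, N m; "gripper_width": finger opening in mm.
Only numpy, scipy, OpenCV 4.12 (cv2) and the standard library are available. Lean on these libraries where they do the work, as an engineer would, in place of code of your own. Each camera call takes 0.05 s, during which the arm holds its last target.

### The job

The little wooden nest-box house on the tilting stand still lacks one of its two roof boards: take the loose roof board from the cutting mat and hold it in place on the bare slope, lying flush on both gable edges, its upper edge butted snugly against the roof board already fitted and its overhang even on both sides. Press it on lightly and finish while still gripping it and pressing it home, so that it can be pinned; do not shift the house, and leave the other things on the table where they are.

Things in the scene. Friction and masses are not known exactly. Their poses are not given: they have to be found in the camera images.
- roof_board: the loose roof board: plain light plywood, 90 x 60 x 8 mm, 35 g or so (0.03 to 0.05 kg), lying flat on the cutting mat. Origin at the centre of the board; x along its 90 mm side, y along its 60 mm side, z through its 8 mm thickness. Both faces and both ends are alike. It fits between gripper fingers across its 60 mm side.
- roof_seat (a point): middle of the place on the bare roof slope (plane of both gable edges) where the loose board's underside belongs, 0.19 m above the table. x points up the slope (board's 90 mm side), y along the ridge (60 mm side), z squarely out of the slope. In place, the board's centre is 4 mm above this point along z, its upper edge at x = +45 mm, the ridge. The slope faces the robot within 32 degrees of yaw.
- fitted_board: the roof board already pinned on the other slope, 98 x 60 x 8 mm; origin at its centre, x down its slope, y along the ridge, z out of it. It meets the bare slope at a right angle: its square upper end stands 8 mm proud of that slope at the ridge, as a stop for the loose board's upper edge. This end, the top of the house, is 0.21 to 0.24 m above the table.
- house: plywood house: 112 mm across the gables, 44 mm deep (gable faces y = -22, +22 mm), walls 60 mm, ridge 116 mm high, 45 degree gable edges 8 mm thick, 79 mm long. The loose board overhangs each gable face by 8 mm (free air for fingers there) and the eave by 11 mm. Origin: centre of the underside; x from bare to roofed slope, y along the ridge, z up. Clipped firmly to the stand's head.
- tilt_head (a joint): tilt of the stand's round head (160 mm across) and the house on it, in rad, 0.14 to 0.42: 0 is level, and it grows as the house leans back, which flattens the bare slope (slope angle off level = 0.785 minus this). Locked by friction: it gives way only to about 9 N m, so light pushes do not move it. The stand is fixed to the table.
- mat: cutting mat, 220 x 300 x 3 mm, dark green, fixed flat on the table; origin at the centre of its underside, x along its 220 mm side. The roof board and the ridge strip lie on it.
- ridge_strip: another loose kit part on the mat, not wanted now: plywood strip 96 x 26 x 8 mm; origin at its centre, x along its length. Leave it.
- glue_bottle: white glue bottle standing on the table, 42 mm across, 115 mm high; origin at the centre of its underside. Leave it.
- paint_jar: small paint jar standing on the table, 44 mm across, 45 mm high; origin at the centre of its underside. Leave it.
- pencil_block: wooden pencil block, 60 x 40 x 45 mm, with pencils standing to 100 mm high; origin at the centre of its underside. Leave it.
Things that resemble listed ones, but are neither listed nor needed, are in the scene too. There is more than one size of the roof_board; the one meant has the size given above.

How it is judged:
By the outcome, as a careful person would: the job done as asked, in the order asked, and still so for the second after the job is handed in, while the arm keeps its last pose, push and grip.
It also fails if it takes over 45 s, if anything falls off the work surface, if the arm or the gripper's body presses on something with over 40 N, if the wrist force passes 120 N, or if a joint passes its speed limit or range.

## Working session

There is one attempt and no reset: what is moved stays moved. The work goes in short steps, Python scripts to look and compute and a tool call to move; the robot and the scene stay as the last step left them, time stands still between calls to the robot, and variables do not carry over. Pictures are saved under pics/ and viewed, and the job is handed in when it is done.

Besides the shell and the picture viewer there is one more tool, called after ">>>" as name(argument=value, ...), one argument or row to a line, values as JSON. jog_arm: Moves the arm, as the interface text tells. Its arguments: {"type":"object","properties":{"increments":{"type":"array"},"hand":{"type":"number"}},"required":["increments"]}

```bash
ls; mkdir -p pics; python3 - <<'E'
from bench import *
import cv2
print(read_state())
for n in ["scene","top","wrist"]:
    print(n,calibration(n)); cv2.imwrite(f"pics/a_{n}.png",cv2.cvtColor(get_image(n),cv2.COLOR_RGB2BGR))
E
```

```text
pics
{'clock': 0.0, 'joints': array([ 1.59757436e+00,  3.85559379e-01,  6.61103311e-03, -5.22078265e-04,
       -1.19397831e+00, -2.58594531e-01]), 'joint_vel': array([-1.13512965e-03, -3.09720477e-05, -4.85741122e-04, -8.13141601e-04,
        5.66010965e-05, -2.63263884e-05]), 'joint_efforts': array([ 7.37326009e-04, -3.92291737e+01,  1.88405496e+01,  4.18625861e+00,
       -4.63322445e-03,  5.93632663e-06]), 'position': array([143.44270596, 607.75095269, 247.21061603]), 'ee_rot': array([ 9.93278421e-01, -1.15744485e-01, -8.86871272e-05,  1.08884342e-03]), 'contact_force': array([-0.16809377, -0.16936988, -0.31862656]), 'wrist_torque': array([ 0.02112592, -0.00978213,  0.02513587]), 'gripper_width': 85.58733007274401}
scene {'fx': 408.57675855871804, 'fy': 408.57675855871804, 'cx': 282.1739728021027, 'cy': 204.74503346260647, 'position': array([1078.97259392, -311.72675208,  749.39661992]), 'rotation': array([0.32004041, 0.17167077, 0.45495021, 0.81309507])}
top {'fx': 409.97160375635406, 'fy': 409.97160375635406, 'cx': 278.9247510631177, 'cy': 204.91875558540187, 'position': array([470.51759439, -28.70942837, 880.7774902 ]), 'rotation': array([-0.06905508,  0.04640818,  0.71341997, -0.69577987])}
wrist {'fx': 314.4129980965478, 'fy': 314.4129980965478, 'cx': 278.55087040296974, 'cy': 214.89973421090247, 'hand_eye': array([[-1.68118326e-03,  9.55897831e-01,  2.93694586e-01,
         7.41776493e+01],
       [ 9.99998573e-01,  1.65547600e-03,  3.36114299e-04,
        -4.59104919e-01],
       [-1.64913409e-04,  2.93694733e-01, -9.55899250e-01,
        -1.26273420e+02],
       [ 0.00000000e+00,  0.00000000e+00,  0.00000000e+00,
         1.00000000e+00]])}
```

View pics/a_scene.png

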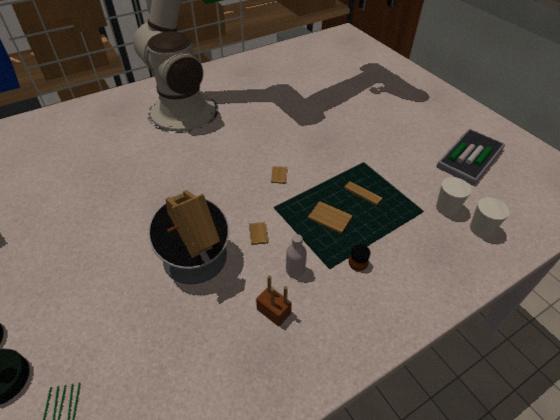

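View pics/a_top.png

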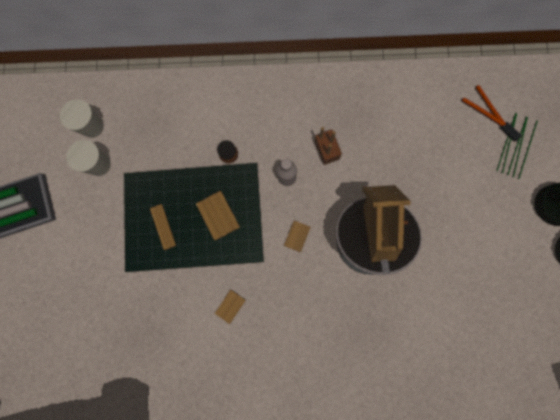

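View pics/a_wrist.png

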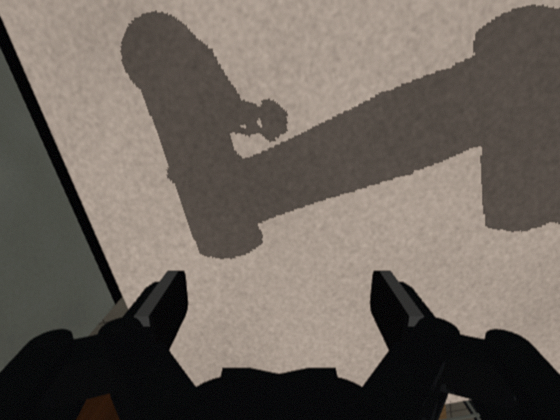

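Scene: the mat carries two wooden pieces, top view (218,215) wide board and (163,227) narrow strip. Two small boards lie on bare table at (297,236) and (230,306). The house is on the stand at (385,225).

```bash
cat > h.py <<'E'
import numpy as np, cv2
from scipy.spatial.transform import Rotation as R
from bench import *
def cam(n,st=None):
    c=calibration(n)
    if n=="wrist":
        st=st or read_state(); Rt=R.from_quat(st["ee_rot"]).as_matrix(); H=np.array(c["hand_eye"])
        return c, Rt@H[:3,:3], Rt@H[:3,3]+np.array(st["position"])
    return c, R.from_quat(c["rotation"]).as_matrix(), np.array(c["position"])
def ray(C,u,v):
    c,Rm,p=C; d=Rm@np.array([(u-c["cx"])/c["fx"],-(v-c["cy"])/c["fy"],-1]); return p,d/np.linalg.norm(d)
def onz(C,u,v,z):
    p,d=ray(C,u,v); return p+d*(z-p[2])/d[2]
def proj(C,P):
    c,Rm,p=C; q=Rm.T@(np.asarray(P)-p); return np.array([c["cx"]+c["fx"]*q[0]/-q[2], c["cy"]-c["fy"]*q[1]/-q[2]])
def tri(obs):
    A=np.zeros((3,3));b=np.zeros(3)
    for C,u,v in obs:
        p,d=ray(C,u,v);M=np.eye(3)-np.outer(d,d);A+=M;b+=M@p
    X=np.linalg.solve(A,b); return X,[np.round(proj(C,X)-[u,v],1) for C,u,v in obs]
def snap(n,f):
    st=read_state(); im=cv2.cvtColor(get_image(n),cv2.COLOR_RGB2BGR); cv2.imwrite(f"pics/{f}.png",im); return st,im
E
python3 - <<'E'
from h import *
T=cam("top");im=cv2.imread("pics/a_top.png")
hsv=cv2.cvtColor(im,cv2.COLOR_BGR2HSV)
m=cv2.inRange(hsv,(8,90,60),(28,255,255))
cs,_=cv2.findContours(m,cv2.RETR_EXTERNAL,cv2.CHAIN_APPROX_NONE)
for c in cs:
    if cv2.contourArea(c)<150: continue
    r=cv2.minAreaRect(c); B=cv2.boxPoints(r); z=11 if r[0][0]<280 and r[0][1]<280 else 8
    W=np.array([onz(T,*p,z)[:2] for p in B]); 
    e=[W[1]-W[0],W[2]-W[1]]
    print(np.round(r[0]),np.round(W.mean(0),1),[ (round(np.linalg.norm(x),1),round(np.degrees(np.arctan2(x[1],x[0])),1)) for x in e])
a=im[130:320,110:320]; b=im[170:280,320:440]
cv2.imwrite("pics/b1.png",cv2.resize(a,None,fx=3,fy=3,interpolation=cv2.INTER_CUBIC))
cv2.imwrite("pics/b2.png",cv2.resize(b,None,fx=5,fy=5,interpolation=cv2.INTER_CUBIC))
s=cv2.imread("pics/a_scene.png")[175:290,140:240]
cv2.imwrite("pics/b3.png",cv2.resize(s,None,fx=5,fy=5,interpolation=cv2.INTER_CUBIC))
E
```

```text
[230. 306.] [403.8 104.9] [(np.float64(59.3), np.float64(-34.8)), (np.float64(38.4), np.float64(-123.9))]
[297. 236.] [547.1 -38.9] [(np.float64(57.9), np.float64(-22.7)), (np.float64(38.5), np.float64(-112.9))]
[162. 227.] [574.5 250.3] [(np.float64(28.7), np.float64(-72.8)), (np.float64(98.8), np.float64(-160.5))]
[217. 215.] [596.2 131. ] [(np.float64(62.8), np.float64(-64.4)), (np.float64(93.5), np.float64(-154.1))]
[389. 222.] [ 572.5 -236.2] [(np.float64(94.5), np.float64(-84.5)), (np.float64(162.3), np.float64(-177.3))]
[328. 144.] [ 748.7 -113.1] [(np.float64(43.6), np.float64(-71.1)), (np.float64(78.1), np.float64(-163.3))]
[485. 110.] [ 815.4 -461.5] [(np.float64(54.9), np.float64(-50.6)), (np.float64(105.0), np.float64(-145.8))]
```

View pics/b1.png

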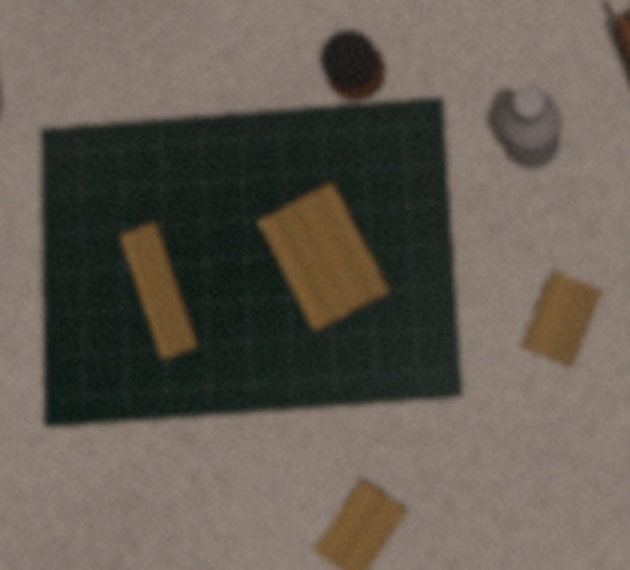

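View pics/b2.png

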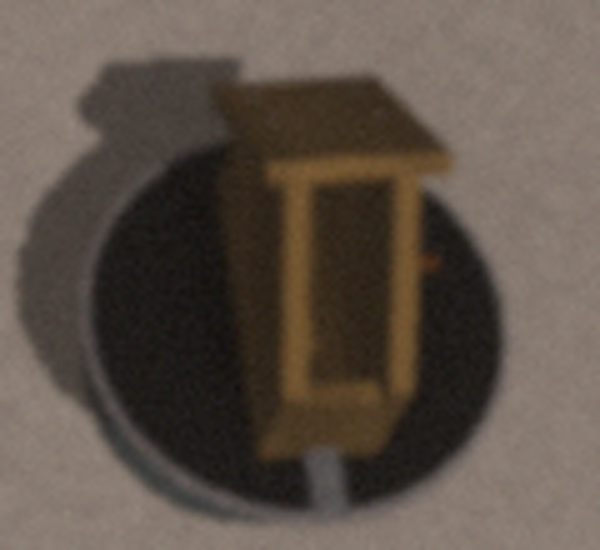

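View pics/b3.png

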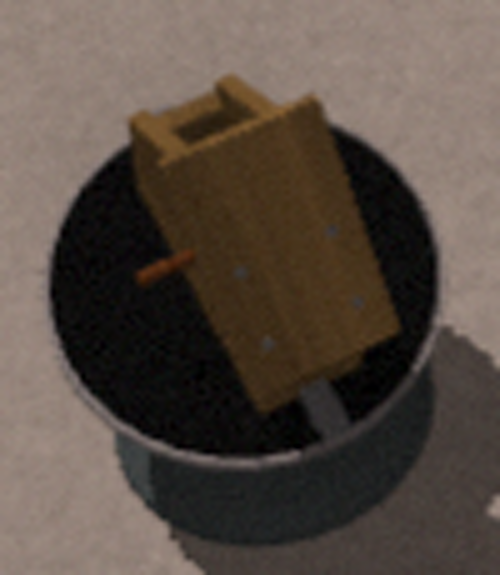

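Candidates: (218,215) measures about 93x63 mm and is on the mat, so it fits the roof board. (163,227) is 99x29 and is the ridge strip. (297,236) and (230,306) are 58x38 boards off the mat, so they are decoys. The enlarged crop confirms (218,215).

```bash
cat >> h.py <<'E'
def go(P,yaw=None):
    st=read_state(); Rt=R.from_quat(st["ee_rot"]).as_matrix()
    d=Rt.T@(np.array(P)-st["position"]); y=np.degrees(np.arctan2(Rt[1,0],Rt[0,0]))
    tilt=np.degrees(np.arccos(-Rt[2,2]))
    print("shift m",np.round(d/1000,4),"yaw now",round(y,2),"turn",None if yaw is None else round(-((yaw-y+180)%360-180),2),"tilt",round(tilt,2),"pos",np.round(st["position"],1),"F",np.round(st["contact_force"],1),"w",round(st["gripper_width"],1),"t",round(st["clock"],2))
E
python3 -c "
from h import *
go([596,131,180],26)"
```

```text
shift m [0.55   0.36   0.0681] yaw now -13.29 turn -39.29 tilt 0.1 pos [143.5 607.9 247.5] F [-0.  -0.2  0.4] w 85.3 t 0.15
```

>>> jog_arm(
  increments=[
    [0.03,0.02,0.0,-4],
    [0.08,0.052,0.01,-8],
    [0.13,0.085,0.02,-13],
    [0.18,0.118,0.03,-18],
    [0.23,0.15,0.04,-23],
    [0.28,0.183,0.05,-28],
    [0.33,0.216,0.06,-33],
    [0.38,0.249,0.068,-39.3],
    [0.43,0.281,0.068,-39.3],
    [0.48,0.314,0.068,-39.3],
  ],
)

```text
clock: 1.4
position: [539.5, 190.3, 179.8]
ee_rot: [0.974, 0.225, -0.001, 0.001]
contact_force: [0.1, 1.3, -0.1]
gripper_width: 85.6
```

```bash
python3 -c "
from h import *
go([596,131,180],26)"
```

```text
shift m [ 0.0248  0.0781 -0.0001] yaw now 26.02 turn 0.02 tilt 0.11 pos [539.5 190.3 179.8] F [ 0.1  1.3 -0.1] w 85.6 t 1.4
```

>>> jog_arm(
  increments=[
    [0.015,0.045,0,0],
    [0.025,0.078,0,0],
    [0.025,0.078,0,0],
    [0.025,0.078,0,0],
  ],
  hand=0.7,
)

```text
clock: 1.9
position: [595.7, 131.2, 179.4]
ee_rot: [0.974, 0.225, -0.001, 0.001]
contact_force: [-0.3, -0.9, -0.4]
gripper_width: 72.7
```

```bash
python3 - <<'E'
from h import *
go([596,131,180],26)
st,im=snap("wrist","c1"); C=cam("wrist",st)
hsv=cv2.cvtColor(im,cv2.COLOR_BGR2HSV)
m=cv2.inRange(hsv,(8,90,60),(28,255,255))
cs,_=cv2.findContours(m,cv2.RETR_EXTERNAL,cv2.CHAIN_APPROX_NONE)
for c in cs:
    if cv2.contourArea(c)<1000: continue
    W=np.array([onz(C,*p[0],11)[:2] for p in c]).astype(np.float32)
    r=cv2.minAreaRect(W); print(cv2.minAreaRect(c)[0],r)
E
```

```text
shift m [ 0.0002  0.0004 -0.0006] yaw now 26.01 turn 0.01 tilt 0.15 pos [595.7 131.2 179.4] F [-0.3 -0.9 -0.4] w 72.7 t 1.9
(226.1000213623047, 351.20001220703125) ((409.2140197753906, 106.92282104492188), (41.99384689331055, 59.06423568725586), 55.03099822998047)
(279.2854919433594, 195.7742919921875) ((596.54150390625, 131.44342041015625), (91.5675277709961, 61.2148551940918), 27.031539916992188)
(155.0, 161.5) ((575.0618286132812, 249.73623657226562), (97.35718536376953, 28.845409393310547), 20.129478454589844)
```

View pics/c1.png

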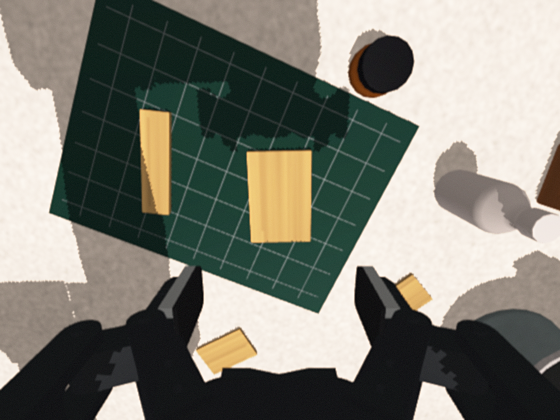

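```bash
python3 -c "
from h import *
go([596.5,131.4,25],27)"
```

```text
shift m [0.0011 0.0005 0.1547] yaw now 26.06 turn -0.94 tilt 0.14 pos [595.5 131.6 179.7] F [ 0.3  0.8 -0.8] w 72.7 t 1.95
```

>>> jog_arm(
  increments=[
    [0.001,0,0.05,-1],
    [0.001,0,0.1,-1],
    [0.001,0,0.135,-1],
    [0.001,0,0.15,-1],
    [0.001,0,0.155,-1],
    [0.001,0,0.155,-1],
  ],
  hand=0.6,
)

```text
clock: 2.7
position: [596.9, 132.5, 25.8]
ee_rot: [0.972, 0.234, 0.0, 0.001]
contact_force: [0.2, -0.4, 0.2]
gripper_width: 68.4
```

```bash
python3 - <<'E'
from h import *
go([596.5,131.4,20],27)
snap("wrist","c2")
E
```

```text
shift m [-0.0008  0.0007  0.0058] yaw now 27.11 turn 0.11 tilt 0.08 pos [596.9 132.5  25.8] F [ 0.2 -0.4  0.2] w 68.4 t 2.7
```

View pics/c2.png

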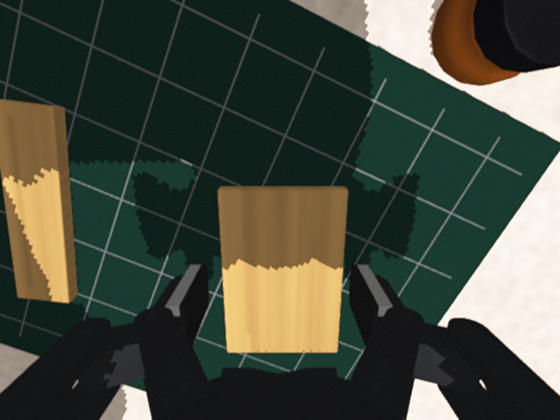

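The board is centred between the fingers (columns 220–348, rows 187–352). Now descending gently.

>>> jog_arm(
  increments=[
    [0,0,0.002,0],
    [0,0,0.004,0],
    [0,0,0.006,0],
    [0,0,0.006,0],
  ],
)

```text
clock: 3.25
position: [597.0, 132.3, 19.9]
ee_rot: [0.972, 0.234, 0.0, 0.001]
contact_force: [-0.6, -0.2, 0.5]
gripper_width: 68.2
```

>>> jog_arm(
  increments=[
    [0,0,0.001,0],
    [0,0,0.002,0],
    [0,0,0.003,0],
  ],
)

```text
clock: 3.62
position: [597.0, 132.3, 16.8]
ee_rot: [0.972, 0.234, 0.0, 0.001]
contact_force: [0.2, 0.2, 0.5]
gripper_width: 68.7
```

>>> jog_arm(
  increments=[
    [0,0,0.001,0],
    [0,0,0.002,0],
  ],
)

```text
clock: 3.88
position: [597.0, 132.3, 14.7]
ee_rot: [0.972, 0.234, 0.0, 0.001]
contact_force: [-0.0, -0.5, 0.1]
gripper_width: 68.2
```

>>> jog_arm(
  increments=[
    [0,0,0.001,0],
    [0,0,0.0015,0],
  ],
)

```text
clock: 4.12
position: [596.9, 132.3, 13.1]
ee_rot: [0.972, 0.234, 0.0, 0.001]
contact_force: [0.0, -1.2, -0.3]
gripper_width: 68.4
```

>>> jog_arm(
  increments=[
    [0,0,-0.0005,0],
    [0,0,-0.0005,0],
    [0,0,-0.0005,0],
    [0,0,-0.0005,0],
  ],
  hand=-0.2,
)

```text
clock: 4.62
position: [598.0, 133.0, 15.7]
ee_rot: [0.972, 0.235, 0.002, 0.0]
contact_force: [-0.8, 0.6, 7.7]
gripper_width: 58.0
```

```bash
python3 - <<'E'
from h import *
go([596.5,131.4,20],27)
E
```

```text
shift m [-0.0021  0.0008 -0.0044] yaw now 27.15 turn 0.15 tilt 0.21 pos [598.  133.   15.7] F [-0.8  0.6  7.7] w 58.0 t 4.62
```

>>> jog_arm(
  increments=[
    [0,0,-0.005,0],
    [0,0,-0.02,0],
    [0,0,-0.05,0],
    [0,0,-0.09,0],
    [0,0,-0.13,0],
    [0,0,-0.17,0],
    [0,0,-0.21,0],
    [0,0,-0.25,0],
    [0,0,-0.275,0],
    [0,0,-0.29,0],
  ],
  hand=-1,
)

```text
clock: 5.88
position: [596.9, 132.9, 307.8]
ee_rot: [0.972, 0.235, 0.003, 0.0]
contact_force: [-0.3, -0.5, -1.0]
gripper_width: 58.0
```

```bash
python3 - <<'E'
from h import *
go([596.5,131.4,20],27)
snap("wrist","c3")
E
```

```text
shift m [-0.0027  0.0007  0.2878] yaw now 27.14 turn 0.14 tilt 0.34 pos [596.9 132.9 307.8] F [-0.3 -0.5 -1. ] w 58.0 t 5.88
```

View pics/c3.png

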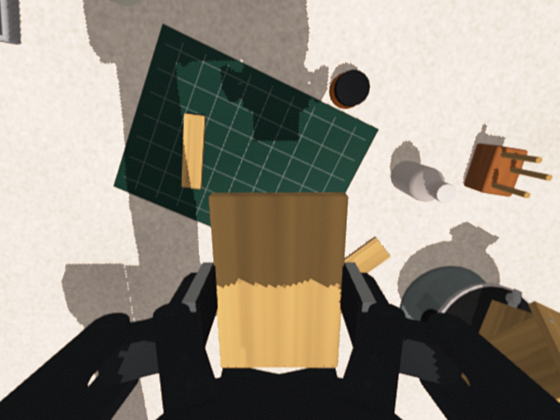

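The board is gripped centrally (rows 193–368, columns 210–350). Now I'll estimate the house roughly from the top view, so I can take a closer look.

```bash
python3 - <<'E'
from h import *
T=cam("top")
f=lambda x,y,z: np.round(onz(T,320+x/5,170+y/5,z),1)
print("seat",f(348,280,190),"gable L",f(295,185,212),f(290,400,170),"gable R",f(405,178,212),f(400,390,170),"end",f(268,163,225),f(455,153,225))
s=f(348,280,190)
go([s[0]-85,s[1],330],0)
E
```

```text
seat [ 543.7 -192.8  190. ] gable L [ 573.1 -172.4  212. ] [ 505.1 -175.2  170. ] gable R [ 574.4 -208.3  212. ] [ 507.6 -212.7  170. ] end [ 578.5 -161.5  225. ] [ 580.1 -221.3  225. ]
shift m [-0.2721  0.2265 -0.0224] yaw now 27.16 turn 27.16 tilt 0.49 pos [597.6 133.  309.3] F [0.7 0.4 1.5] w 58.0 t 5.92
```

>>> jog_arm(
  increments=[
    [-0.03,0.025,-0.005,3],
    [-0.075,0.06,-0.01,6],
    [-0.12,0.098,-0.015,10],
    [-0.165,0.135,-0.022,14],
    [-0.21,0.172,-0.022,18],
    [-0.24,0.2,-0.022,22],
    [-0.262,0.218,-0.022,24.6],
    [-0.272,0.2265,-0.022,24.6],
    [-0.272,0.2265,-0.022,24.6],
    [-0.272,0.2265,-0.022,24.6],
  ],
)

```text
clock: 7.18
position: [459.1, -192.0, 329.3]
ee_rot: [1.0, 0.023, 0.004, -0.001]
contact_force: [0.9, 0.4, -0.9]
gripper_width: 57.5
```

```bash
python3 - <<'E'
from h import *
go([458,-193,330],2)
st,im=snap("wrist","d1")
np.save("d1.npy",np.r_[st["position"],st["ee_rot"]])
E
```

```text
shift m [-0.0012  0.0009 -0.0007] yaw now 2.62 turn 0.62 tilt 0.47 pos [ 459.1 -192.   329.3] F [ 0.9  0.4 -0.9] w 57.5 t 7.17
```

View pics/d1.png

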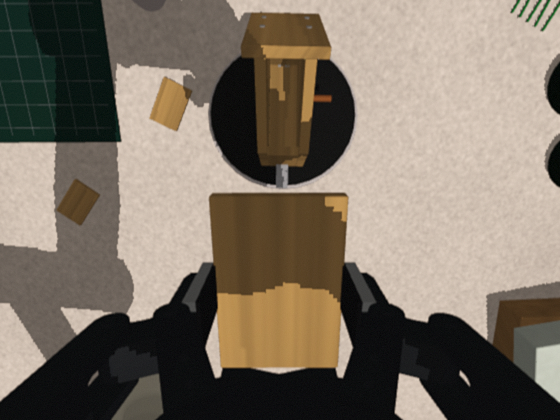

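```bash
python3 - <<'E'
from h import *
im=cv2.imread("pics/d1.png")[0:180,225:345]
cv2.imwrite("pics/d1c.png",cv2.convertScaleAbs(cv2.resize(im[:100],None,fx=6,fy=6,interpolation=cv2.INTER_CUBIC),alpha=1.3))
cv2.imwrite("pics/d1d.png",cv2.convertScaleAbs(cv2.resize(im[85:180],None,fx=6,fy=6,interpolation=cv2.INTER_CUBIC),alpha=1.6))
E
```

```text
(no output)
```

View pics/d1c.png

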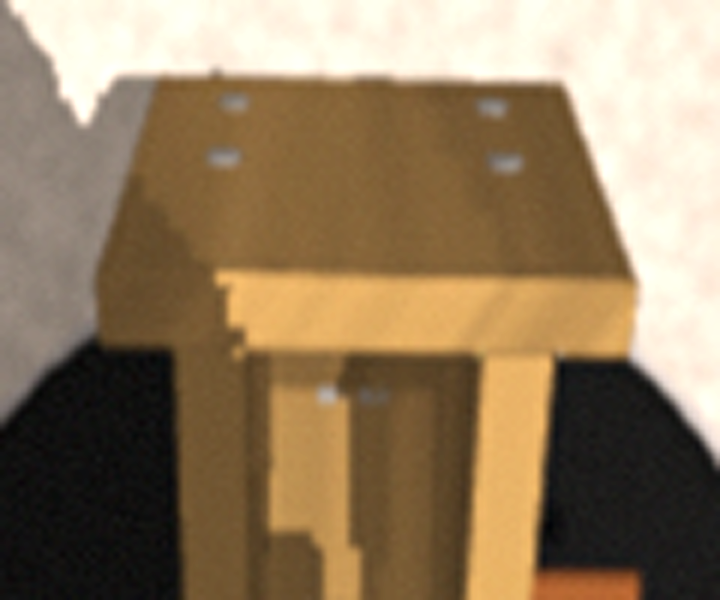

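View pics/d1d.png

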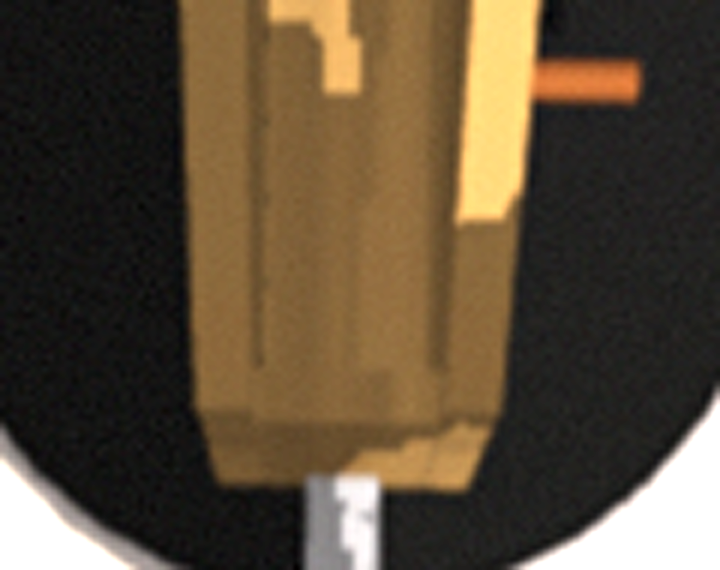

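```bash
cat > pnp.py <<'E'
from h import *
def pnp(name,npy,obs,K0=None):
    a=np.load(npy); st={"position":a[:3],"ee_rot":a[3:]}
    c,Rm,p=cam(name,st)
    O=np.array([o[0] for o in obs],float);I=np.array([o[1] for o in obs],float)
    K=np.array([[c["fx"],0,c["cx"]],[0,c["fy"],c["cy"]],[0,0,1]])
    ok,rv,tv=cv2.solvePnP(O,I,K,None)
    e=cv2.projectPoints(O,rv,tv,K,None)[0][:,0]-I
    F=np.diag([1,-1,-1.]); Rw=Rm@F@cv2.Rodrigues(rv)[0]; Pw=Rm@F@tv[:,0]+p
    print("err px",np.round(e,1).tolist())
    x=Rw[:,0];y=Rw[:,1]
    print("seat",np.round(Pw,1),"slope deg",np.degrees(np.arcsin(x[2])),"yaw x",np.degrees(np.arctan2(x[1],x[0])),"y tilt",np.degrees(np.arcsin(y[2])),"yaw y-90",np.degrees(np.arctan2(y[1],y[0]))-90)
    return Rw,Pw
E
python3 - <<'E'
from pnp import *
f=lambda x,y:(225+(x+.5)/6-.5,(y+.5)/6-.5); g=lambda x,y:(225+(x+.5)/6-.5,85+(y+.5)/6-.5)
obs=[((45,30,8),f(98,345)),((45,-30,8),f(630,357)),((53,30,8),f(98,270)),((53,-30,8),f(637,283)),((53,30,-90),f(148,78)),((53,-30,-90),f(563,84)),
((-34.2,22,0),g(197,408)),((-34.2,-22,0),g(498,415)),((-76.6,22,-42.4),g(220,487)),((-76.6,-22,-42.4),g(470,490))]
Rw,Pw=pnp("wrist","d1.npy",obs)
pnp("wrist","d1.npy",obs[:8])
T=cam("top"); S=cam("scene")
for P in [(45,30,8),(45,-30,8),(-34.2,22,0),(-34.2,-22,0)]:
    X=Rw@np.array(P)+Pw; print(P,np.round(X,1),proj(T,X),proj(S,X))
E
```

```text
err px [[0.1, 0.7], [0.1, -0.0], [-0.7, 0.2], [0.4, -0.6], [1.1, 0.0], [-0.4, 0.1], [-0.1, 0.1], [0.5, -0.4], [-0.5, -0.1], [-0.6, -0.1]]
seat [ 536.5 -191.8  194.7] slope deg 26.601452044591507 yaw x 1.6803905745243788 y tilt 0.23782568345811442 yaw y-90 1.799493113871435
err px [[0.2, 0.5], [0.1, 0.2], [-0.6, -0.0], [0.5, -0.4], [0.8, -0.2], [-0.7, 0.2], [-0.4, 0.0], [0.1, -0.4]]
seat [ 536.5 -191.6  194.6] slope deg 26.62055395794371 yaw x 1.383717703524054 y tilt 0.517137058332336 yaw y-90 1.6429206514530108
(45, 30, 8) [ 572.2 -160.7  222.2] [373.04421843 206.78070969] [201.16728831 193.55183388]
(45, -30, 8) [ 574.1 -220.7  221.9] [410.36979498 204.63445263] [169.79656392 207.13810188]
(-34.2, 22, 0) [ 505.2 -170.7  179.5] [376.4630547  249.70222919] [185.21558396 189.59701236]
(-34.2, -22, 0) [ 506.6 -214.6  179.3] [402.60672758 248.25554223] [163.99051883 198.55757528]
```

```bash
python3 - <<'E'
from h import *
im=cv2.imread("pics/d1.png"); c=calibration("wrist"); H=np.array(c["hand_eye"])
cv2.imwrite("pics/d1e.png",cv2.resize(im[180:380,200:360],None,fx=3.7,fy=3,interpolation=cv2.INTER_CUBIC))
def tz(u,v,z):
    d=H[:3,:3]@np.array([(u-c["cx"])/c["fx"],-(v-c["cy"])/c["fy"],-1]); return H[:3,3]+d*(z-H[2,3])/d[2]
for z in (3,4.7,6): print(z,[np.round(tz(*p,z)[:2],1) for p in [(209.5,194),(348.5,194),(220.5,367.5),(337.5,367.5)]])
E
```

```text
3 [array([ 43.9, -29.8]), array([43.8, 28.8]), array([-46. , -30.2]), array([-46.2,  28.9])]
4.7 [array([ 43.5, -30.2]), array([43.4, 29.2]), array([-47.6, -30.6]), array([-47.7,  29.3])]
6 [array([ 43.2, -30.5]), array([43.1, 29.4]), array([-48.8, -30.9]), array([-49. ,  29.6])]
```

View pics/d1e.png

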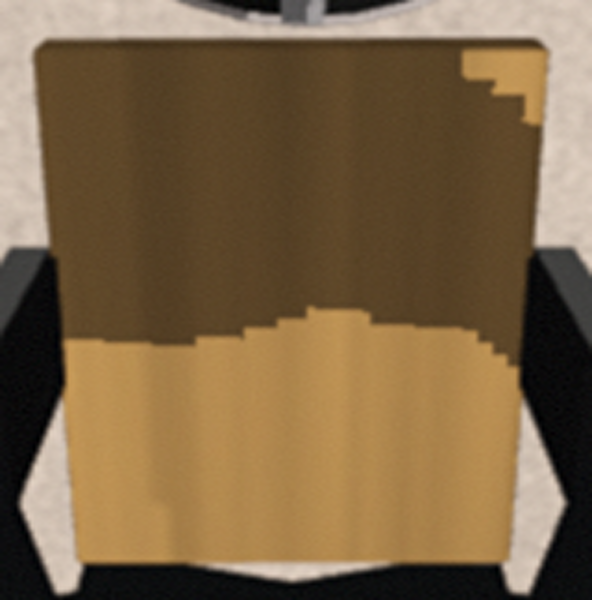

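```bash
cat >> h.py <<'E'
S0=np.array([536.5,-191.8,194.7])
def tcp(u,z,lat=-0.4):
    y=np.radians(1.7); return S0+[u*np.cos(y)-lat*np.sin(y),u*np.sin(y)+lat*np.cos(y),z+8]
E
python3 - <<'E'
from h import *
go(tcp(-12.8,45),1.7)
a=np.load("d1.npy"); C=cam("wrist",{"position":a[:3],"ee_rot":a[3:]})
p,d=ray(C,225+535/6,85+80/6)
yw=S0[1]-22; P=p+d*(yw-p[1])/d[1]; print("peg",np.round(P-S0,1))
E
```

```text
shift m [0.0637 0.0037 0.0822] yaw now 2.64 turn 0.94 tilt 0.47 pos [ 459.2 -191.9  329.4] F [ 0.1 -0.2 -0. ] w 57.9 t 7.22
peg [ 13.3 -22.   10.9]
```

```bash
python3 - <<'E'
from h import *
a=np.load("d1.npy"); C=cam("wrist",{"position":a[:3],"ee_rot":a[3:]})
X,e=tri([(C,225+638/6,85+80/6),(cam("scene"),140+140/5,175+275/5)])
print(X,X-S0,e)
u,z=(X-S0)[0],(X-S0)[2]; t=np.radians(26.6); print("slope x,z",u*np.cos(t)+z*np.sin(t),-u*np.sin(t)+z*np.cos(t))
E
```

```text
[ 555.07526464 -233.86633807  147.09417379] [ 18.57526464 -42.06633807 -47.60582621] [array([-1.9, -0.7]), array([-1. ,  0.1])]
slope x,z -4.706789742845579 -50.88419475216323
```

>>> jog_arm(
  increments=[
    [0.025,0.001,0,0.9],
    [0.05,0.003,0.01,0.9],
    [0.0637,0.0037,0.04,0.9],
    [0.0637,0.0037,0.065,0.9],
    [0.0637,0.0037,0.078,0.9],
    [0.0637,0.0037,0.0822,0.9],
    [0.0637,0.0037,0.0822,0.9],
  ],
)

```text
clock: 8.1
position: [524.1, -192.4, 248.5]
ee_rot: [1.0, 0.015, 0.005, -0.001]
contact_force: [-0.0, 0.1, 0.1]
gripper_width: 57.8
```

```bash
python3 - <<'E'
from h import *
go(tcp(-12.8,21),1.7)
snap("wrist","e1")
E
```

```text
shift m [-0.0006  0.0002  0.0248] yaw now 1.77 turn 0.07 tilt 0.54 pos [ 524.1 -192.4  248.5] F [-0.   0.1  0.1] w 57.8 t 8.1
```

View pics/e1.png

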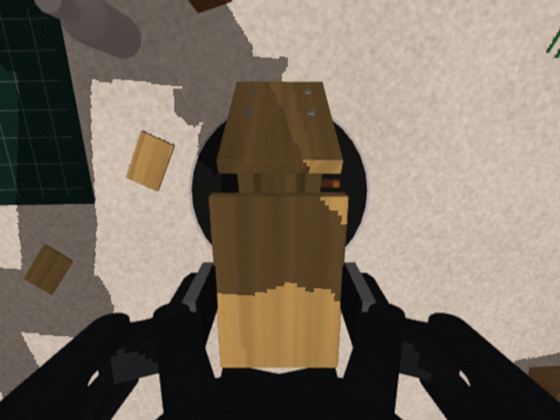

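```bash
python3 - <<'E'
from h import *
im=cv2.imread("pics/e1.png")
cv2.imwrite("pics/e1c.png",cv2.convertScaleAbs(cv2.resize(im[140:220,200:360],None,fx=5,fy=5,interpolation=cv2.INTER_CUBIC),alpha=1.4))
E
```

```text
(no output)
```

View pics/e1c.png

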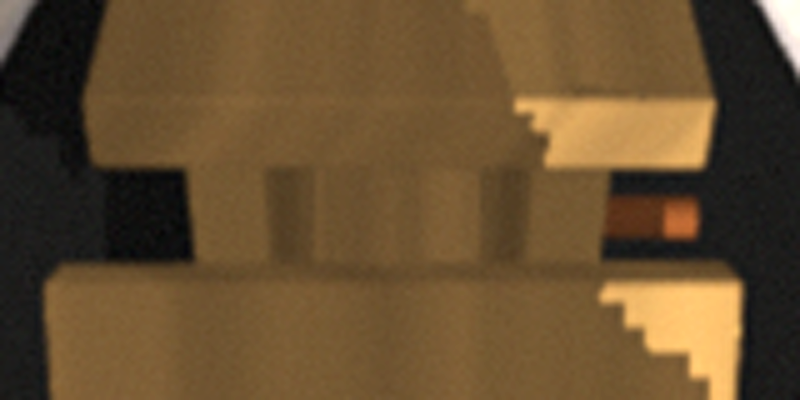

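Fitted board centre is at column 279.9 and the held board centre at 278.7, so I need about 0.6 mm right. Rows are parallel, so the yaw matches. Now descending to first contact.

>>> jog_arm(
  increments=[
    [0,0.0006,0.008,0],
    [0,0.0006,0.016,0],
    [0,0.0006,0.022,0],
    [0,0.0006,0.024,0],
    [0,0.0006,0.024,0],
  ],
)

```text
clock: 8.78
position: [524.4, -193.1, 224.7]
ee_rot: [1.0, 0.015, 0.005, -0.0]
contact_force: [0.3, -0.8, -0.8]
gripper_width: 58.0
```

```bash
python3 - <<'E'
from h import *
go(tcp(-12.0,10,-1),1.7)
E
```

```text
shift m [-0.     0.     0.012] yaw now 1.77 turn 0.07 tilt 0.56 pos [ 524.4 -193.1  224.7] F [ 0.3 -0.8 -0.8] w 58.0 t 8.78
```

Contact is expected about 2.5 mm lower, so I'll continue in small steps.

>>> jog_arm(
  increments=[
    [0,0,0.0015,0],
    [0,0,0.003,0],
    [0,0,0.0045,0],
    [0,0,0.006,0],
  ],
)

```text
clock: 9.28
position: [524.7, -193.3, 220.4]
ee_rot: [1.0, 0.016, 0.006, -0.0]
contact_force: [-4.2, 1.4, 9.8]
gripper_width: 58.0
```

>>> jog_arm(
  increments=[
    [0,0,0.0025,0],
    [0.0002,0,0.004,0],
    [0.0004,0,0.0055,0],
    [0.0006,0,0.007,0],
  ],
)

```text
clock: 9.78
position: [524.4, -193.4, 215.8]
ee_rot: [1.0, 0.016, 0.005, 0.0]
contact_force: [-7.6, 1.8, 11.9]
gripper_width: 58.3
```

```bash
python3 - <<'E'
from h import *
go(tcp(-12.0,10,-1),1.7)
snap("wrist","f1")
E
```

```text
shift m [ 0.0001 -0.0002  0.0031] yaw now 1.85 turn 0.15 tilt 0.62 pos [ 524.4 -193.4  215.8] F [-7.6  1.8 11.9] w 58.3 t 9.78
```

View pics/f1.png

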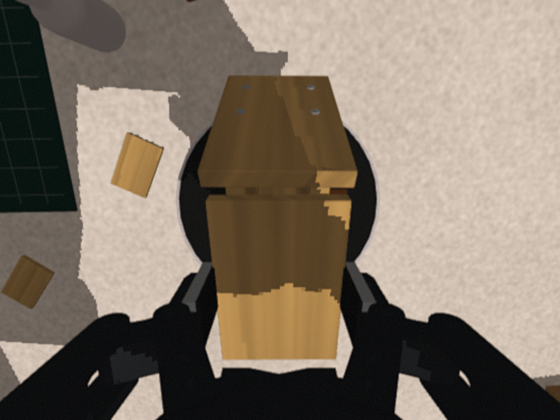

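The board is pivoting as intended: its lower edge moved from row 368 to 358 and its upper edge widened. I'll keep going.

>>> jog_arm(
  increments=[
    [0.0005,0,0.003,0],
    [0.001,0,0.0045,0],
    [0.001,0,0.006,0],
    [0.0015,0,0.0075,0],
    [0.0015,0,0.009,0],
  ],
)

```text
clock: 10.45
position: [524.4, -193.4, 208.7]
ee_rot: [1.0, 0.016, 0.004, 0.0]
contact_force: [-9.0, 2.9, 10.6]
gripper_width: 58.0
```

```bash
python3 - <<'E'
from h import *
go(tcp(-10.0,-0.5,-1),1.7)
snap("wrist","f2")
E
```

```text
shift m [ 0.0021 -0.0002  0.0065] yaw now 1.87 turn 0.17 tilt 0.49 pos [ 524.4 -193.4  208.7] F [-9.   2.9 10.6] w 58.0 t 10.45
```

View pics/f2.png

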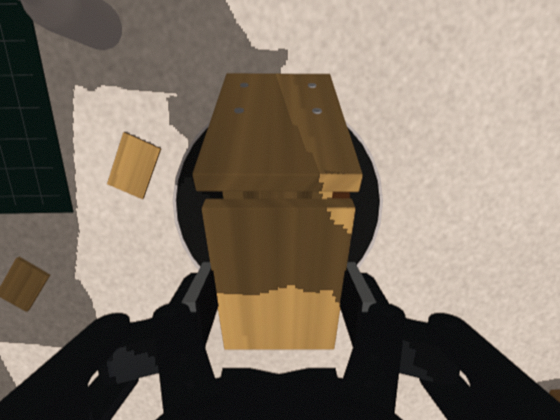

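>>> jog_arm(
  increments=[
    [0.001,0,0.003,0],
    [0.002,0,0.0045,0],
    [0.003,0,0.006,0],
    [0.003,0,0.0075,0],
    [0.004,0,0.008,0],
  ],
)

```text
clock: 11.12
position: [525.5, -193.4, 201.9]
ee_rot: [1.0, 0.016, 0.001, 0.0]
contact_force: [-11.8, 2.0, 12.0]
gripper_width: 58.1
```

```bash
python3 - <<'E'
from h import *
go(tcp(-10.0,-0.5,-1),1.7)
st,im=snap("wrist","f3")
cv2.imwrite("pics/f3c.png",cv2.convertScaleAbs(cv2.resize(im[160:380,180:380],None,fx=3.5,fy=2.7,interpolation=cv2.INTER_CUBIC),alpha=1.4))
E
```

```text
shift m [ 0.0011 -0.0003 -0.0003] yaw now 1.86 turn 0.16 tilt 0.17 pos [ 525.5 -193.4  201.9] F [-11.8   2.   12. ] w 58.1 t 11.12
```

View pics/f3c.png

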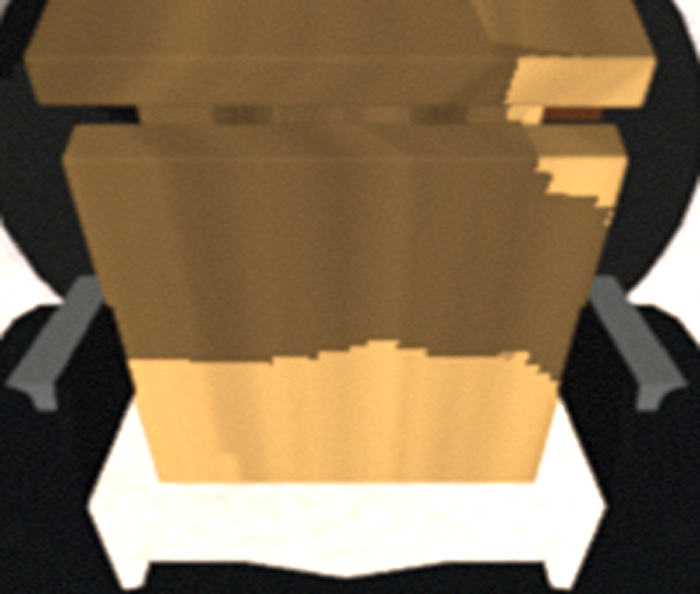

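```bash
cat >> pnp.py <<'E'
def board(st,obs):
    c=calibration("wrist");H=np.array(c["hand_eye"])
    K=np.array([[c["fx"],0,c["cx"]],[0,c["fy"],c["cy"]],[0,0,1]])
    O=np.array([o[0] for o in obs],float);I=np.array([o[1] for o in obs],float)
    ok,rv,tv=cv2.solvePnP(O,I,K,None)
    e=cv2.projectPoints(O,rv,tv,K,None)[0][:,0]-I
    F=np.diag([1,-1,-1.]); Rt=R.from_quat(st["ee_rot"]).as_matrix()
    Rb=Rt@H[:3,:3]@F@cv2.Rodrigues(rv)[0]; P=Rt@(H[:3,:3]@F@tv[:,0]+H[:3,3])+st["position"]
    x=Rb[:,0];y=Rb[:,1]
    print("err",np.round(e,1).tolist());print("ctr",np.round(P,1),"slope",np.degrees(np.arcsin(x[2])),"yaw",np.degrees(np.arctan2(x[1],x[0])),"roll",np.degrees(np.arcsin(y[2])))
    return Rb,P
E
python3 - <<'E'
from pnp import *
st=read_state()
f=lambda x,y:(180+(x+.5)/3.5-.5,160+(y+.5)/2.7-.5)
b=[((45,30,4),f(63,157)),((45,-30,4),f(627,157)),((-45,30,4),f(158,482)),((-45,-30,4),f(537,482)),((45,30,-4),f(78,125)),((45,-30,-4),f(612,125))]
Rb,P=board(st,b)
h=[((45,30,8),f(42,104)),((45,-30,8),f(642,105)),((53,30,8),f(25,58)),((53,-30,8),f(655,60))]
def fn(Rw,Pw): 
    d=P-Pw; return Rw.T@d
y=np.radians(1.7);t=np.radians(26.6)
Rw=np.c_[[np.cos(t)*np.cos(y),np.cos(t)*np.sin(y),np.sin(t)],[-np.sin(y),np.cos(y),0],[-np.sin(t)*np.cos(y),-np.sin(t)*np.sin(y),np.cos(t)]]
print("board in seat frame (model)",fn(Rw,S0))
C=cam("wrist",st)
for o in h: print(o[0],np.round(proj(C,Rw@np.array(o[0])+S0)-o[1],1))
E
```

```text
err [[0.2, 0.8], [-0.2, 0.7], [0.6, 0.1], [-0.7, 0.3], [-0.1, -0.9], [0.2, -1.0]]
ctr [ 524.5 -192.6  194.4] slope 24.078697373677105 yaw 2.0429462124856754 roll -0.3450767040600687
board in seat frame (model) [-10.90696524  -0.48416764   5.11711984]
(45, 30, 8) [-0.5 -0.2]
(45, -30, 8) [ 0.7 -0.4]
(53, 30, 8) [-0.3 -1.6]
(53, -30, 8) [ 1.5 -2.2]
```

>>> jog_arm(
  increments=[
    [0.003,0,0.0025,0],
    [0.004,-0.0003,0.0027,0],
    [0.0055,-0.0003,0.002,0],
    [0.007,-0.0003,0.0012,0],
    [0.0085,-0.0003,0.0005,0],
    [0.01,-0.0003,-0.0003,0],
  ],
)

```text
clock: 11.92
position: [528.4, -193.4, 202.1]
ee_rot: [1.0, 0.016, -0.007, 0.0]
contact_force: [-16.8, -0.2, 10.5]
gripper_width: 58.1
```

```bash
python3 - <<'E'
from h import *
go(tcp(-0.7,4.1,-1),1.7)
st,im=snap("wrist","f4")
cv2.imwrite("pics/f4c.png",cv2.convertScaleAbs(cv2.resize(im[160:380,180:380],None,fx=3.5,fy=2.7,interpolation=cv2.INTER_CUBIC),alpha=1.4))
E
```

```text
shift m [ 0.0074 -0.0004 -0.0048] yaw now 1.78 turn 0.08 tilt 0.77 pos [ 528.4 -193.4  202.1] F [-16.8  -0.2  10.5] w 58.1 t 11.93
```

View pics/f4c.png

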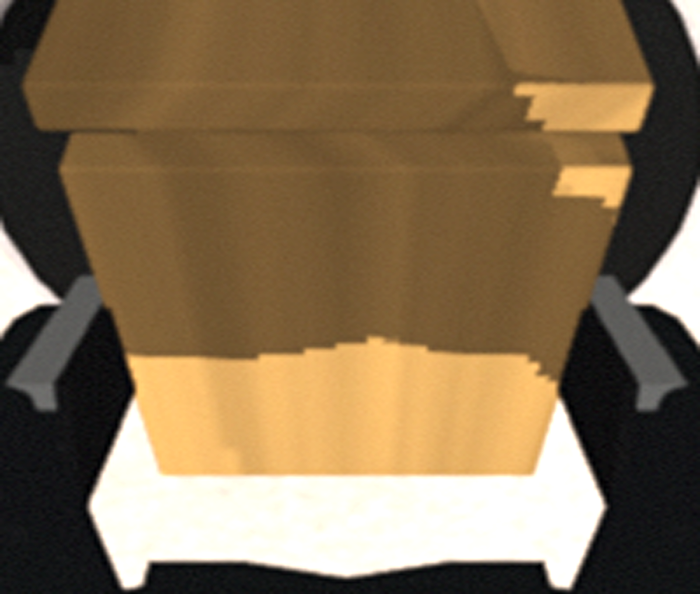

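>>> jog_arm(
  increments=[
    [0.0,0,-0.0005,0],
    [0.0015,0,-0.0013,0],
    [0.003,0,-0.002,0],
    [0.0045,0,-0.0028,0],
    [0.0056,0,-0.0033,0],
    [0.0056,0,-0.0033,0],
  ],
)

```text
clock: 12.72
position: [531.4, -193.6, 205.2]
ee_rot: [1.0, 0.015, -0.01, -0.0]
contact_force: [-8.9, -1.1, 5.1]
gripper_width: 58.3
```

```bash
python3 - <<'E'
from h import *
go(tcp(-0.7,4.1,-1),1.7)
st,im=snap("wrist","f5")
cv2.imwrite("pics/f5c.png",cv2.convertScaleAbs(cv2.resize(im[160:380,180:380],None,fx=3.5,fy=2.7,interpolation=cv2.INTER_CUBIC),alpha=1.4))
E
```

```text
shift m [ 0.0044 -0.0006 -0.0017] yaw now 1.75 turn 0.05 tilt 1.16 pos [ 531.4 -193.6  205.2] F [-8.9 -1.1  5.1] w 58.3 t 12.72
```

View pics/f5c.png

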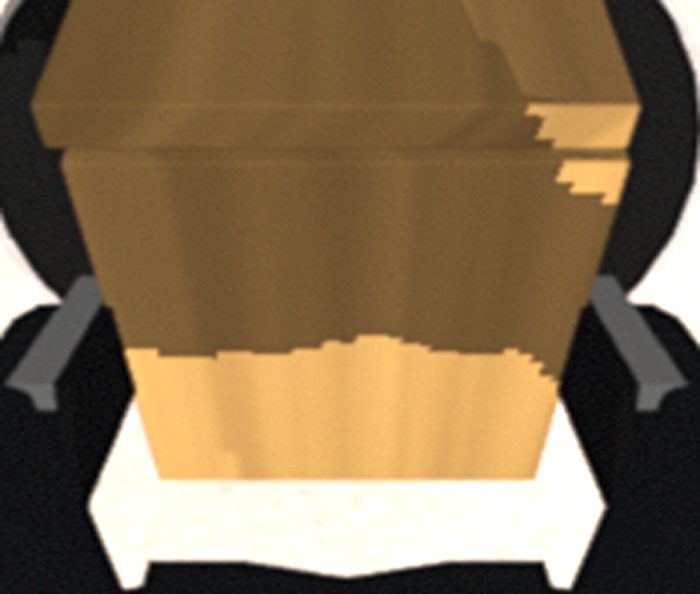

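```bash
cat >> pnp.py <<'E'
y=np.radians(1.7);t=np.radians(26.6)
Rw=np.c_[[np.cos(t)*np.cos(y),np.cos(t)*np.sin(y),np.sin(t)],[-np.sin(y),np.cos(y),0],[-np.sin(t)*np.cos(y),-np.sin(t)*np.sin(y),np.cos(t)]]
f=lambda x,y:(180+(x+.5)/3.5-.5,160+(y+.5)/2.7-.5)
def chk(b4,h4):
    st=read_state(); C=cam("wrist",st)
    for s in (0,1):
        pts=[(45,30,4),(45,-30,4),(-45,30,4),(-45,-30,4)]
        if s==0: Rb,P=board(st,[(a,f(*q)) for a,q in zip(pts,b4)]); print("in seat",np.round(Rw.T@(P-S0),1), "slope err deg",np.degrees(np.arcsin(Rb[:,0][2]))-26.6)
    for a,q in zip([(45,30,8),(45,-30,8),(53,30,8),(53,-30,8)],h4): print(a,np.round(proj(C,Rw@np.array(a)+S0)-f(*q),1))
    for a,q in zip(pts,b4): print("ideal board",a,np.round(proj(C,Rw@(np.array(a)+[0,0,4])+S0)-f(*q),1))
E
python3 - <<'E'
from pnp import *
chk([(63,157),(630,157),(158,480),(537,480)],[(47,147),(630,150),(32,103),(640,103)])
E
```

```text
err [[-0.1, -0.0], [0.2, -0.1], [0.5, 0.0], [-0.5, 0.1]]
ctr [ 531.1 -192.9  198.5] slope 23.18176295134996 yaw 1.7766736698313972 roll -0.13225356772015004
in seat [-3.2 -0.9  5.8] slope err deg -3.4182370486500417
(45, 30, 8) [-0.  -0.4]
(45, -30, 8) [-0.4 -1.7]
(53, 30, 8) [-0.2 -0.8]
(53, -30, 8) [ 1.  -0.9]
ideal board (45, 30, 4) [-4.6 -4.2]
ideal board (45, -30, 4) [-0.4 -4.3]
ideal board (-45, 30, 4) [-1.  -9.9]
ideal board (-45, -30, 4) [ -2.6 -10. ]
```

House model still projects within about 1 px, so it has not shifted. The board is about 3 mm short of the stop, about 3° from flush and about 0.9 mm right. I'll press to finish the pivot and correct sideways.

>>> jog_arm(
  increments=[
    [0.001,-0.0006,0.001,0],
    [0.002,-0.0008,0.002,0],
    [0.003,-0.0008,0.003,0],
    [0.004,-0.0008,0.0035,0],
    [0.005,-0.0008,0.004,0],
    [0.005,-0.0008,0.004,0],
  ],
)

```text
clock: 13.52
position: [532.2, -193.5, 202.7]
ee_rot: [1.0, 0.015, -0.015, 0.0]
contact_force: [-14.6, -0.5, 14.6]
gripper_width: 57.8
```

```bash
python3 - <<'E'
from h import *
go(tcp(-0.7,4.1,-1),1.7)
st,im=snap("wrist","f6")
cv2.imwrite("pics/f6c.png",cv2.convertScaleAbs(cv2.resize(im[160:380,180:380],None,fx=3.5,fy=2.7,interpolation=cv2.INTER_CUBIC),alpha=1.4))
E
```

```text
shift m [ 0.0035 -0.0006 -0.0042] yaw now 1.74 turn 0.04 tilt 1.69 pos [ 532.2 -193.5  202.7] F [-14.6  -0.5  14.6] w 57.8 t 13.53
```

View pics/f6c.png

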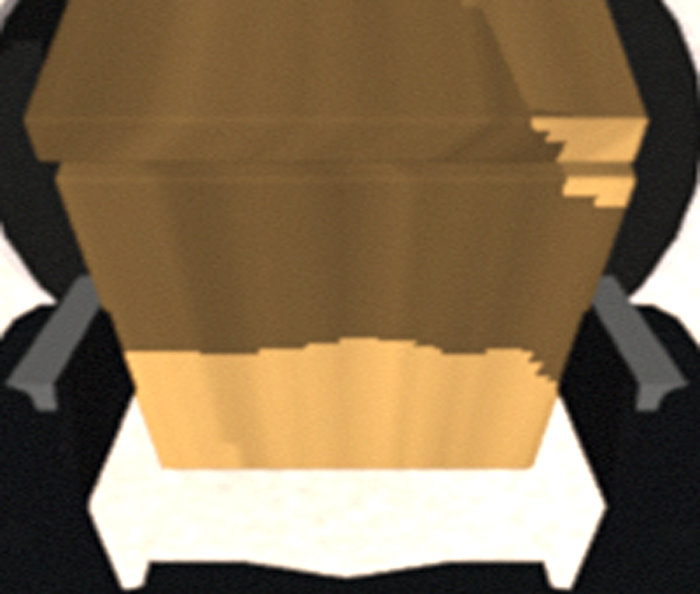

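```bash
python3 - <<'E'
from pnp import *
chk([(57,178),(635,178),(162,468),(532,468)],[(38,160),(637,162),(25,118),(648,118)])
print(R.from_quat(read_state()["ee_rot"]).as_matrix().round(4), read_state()["wrist_torque"])
im=cv2.imread("pics/f6.png")
cv2.imwrite("pics/f6d.png",cv2.convertScaleAbs(cv2.resize(im[190:240,180:380],None,fx=4,fy=4,interpolation=cv2.INTER_CUBIC),alpha=1.5))
E
```

```text
err [[0.0, 0.0], [-0.0, -0.0], [-0.0, -0.0], [0.0, 0.0]]
ctr [ 531.3 -192.8  196. ] slope 26.695187791063653 yaw 1.7771760039396092 roll -0.1554611079612141
in seat [-4.1 -0.9  3.5] slope err deg 0.09518779106365116
(45, 30, 8) [ 0.7 -0.2]
(45, -30, 8) [-0.5 -1.2]
(53, 30, 8) [-0.3 -1.2]
(53, -30, 8) [ 0.8 -1.5]
ideal board (45, 30, 4) [-4.7 -6.9]
ideal board (45, -30, 4) [ 0.1 -7.1]
ideal board (-45, 30, 4) [-2.7 -2.1]
ideal board (-45, -30, 4) [-0.6 -2.3]
[[ 9.991e-01  3.030e-02 -2.930e-02]
 [ 3.030e-02 -9.995e-01 -1.300e-03]
 [-2.940e-02  4.000e-04 -9.996e-01]] [0.02644063 3.62489832 0.07977132]
```

View pics/f6d.png

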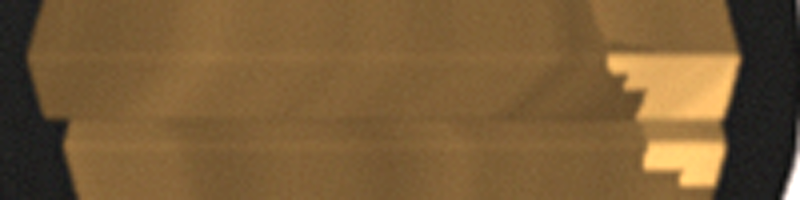

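The board is flush now (slope within 0.1°), 4 mm short of the stop and 1 mm to the right. I'll unload slightly, shift left, then slide up the slope.

>>> jog_arm(
  increments=[
    [-0.0005,0,-0.0008,0],
    [-0.0005,-0.001,-0.001,0],
    [0.001,-0.0012,-0.0018,0],
    [0.0022,-0.0012,-0.0024,0],
    [0.0032,-0.0012,-0.0029,0],
    [0.0032,-0.0012,-0.0029,0],
  ],
)

```text
clock: 14.32
position: [533.2, -192.3, 204.8]
ee_rot: [1.0, 0.015, -0.018, 0.0]
contact_force: [-7.4, -0.3, 5.5]
gripper_width: 57.9
```

```bash
python3 - <<'E'
from h import *
go(tcp(-0.7,4.1,-1),1.7)
st,im=snap("wrist","f7")
cv2.imwrite("pics/f7c.png",cv2.convertScaleAbs(cv2.resize(im[160:380,180:380],None,fx=3.5,fy=2.7,interpolation=cv2.INTER_CUBIC),alpha=1.4))
cv2.imwrite("pics/f7d.png",cv2.convertScaleAbs(cv2.resize(im[190:240,180:380],None,fx=4,fy=4,interpolation=cv2.INTER_CUBIC),alpha=1.5))
E
```

```text
shift m [ 0.0026  0.0006 -0.0021] yaw now 1.71 turn 0.01 tilt 2.06 pos [ 533.2 -192.3  204.8] F [-7.4 -0.3  5.5] w 57.9 t 14.32
```

View pics/f7c.png

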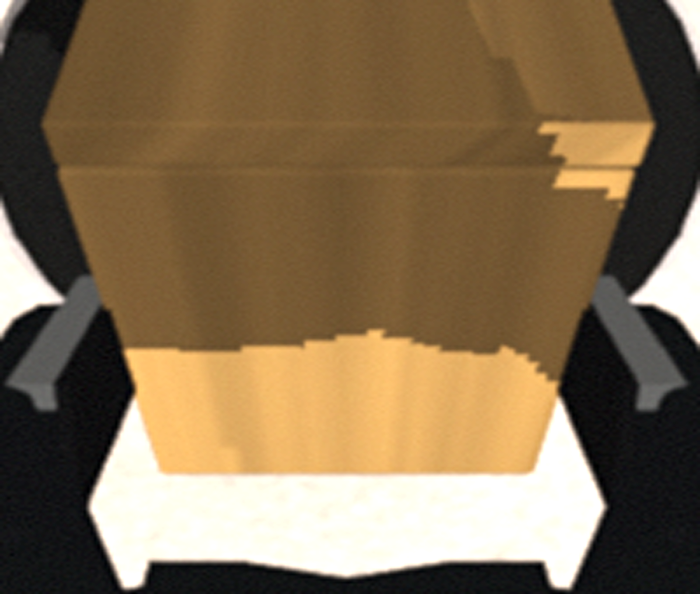

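View pics/f7d.png

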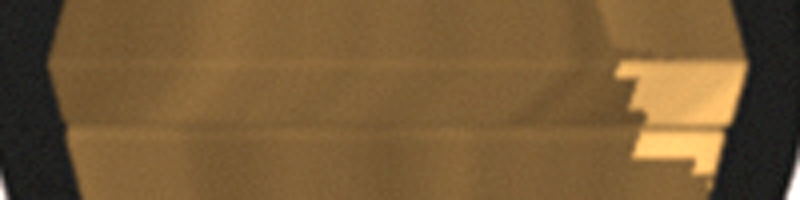

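```bash
python3 - <<'E'
from pnp import *
chk([(59,168),(633,168),(162,473),(534,473)],[(57,165),(638,165),(43,123),(654,124)])
print(R.from_quat(read_state()["ee_rot"]).as_matrix().round(4)[2], read_state()["wrist_torque"])
E
```

```text
err [[0.0, 0.1], [-0.0, -0.0], [-0.1, -0.1], [0.1, 0.0]]
ctr [ 532.5 -191.6  198.1] slope 24.567145138116008 yaw 1.839719025265924 roll -0.23589330824391247
in seat [-2.   0.3  4.8] slope err deg -2.032854861883994
(45, 30, 8) [ 0.3 -0.8]
(45, -30, 8) [ 1.  -1.1]
(53, 30, 8) [-0.2 -1.3]
(53, -30, 8) [ 0.9 -2. ]
ideal board (45, 30, 4) [-0.3 -1.9]
ideal board (45, -30, 4) [ 2.4 -2.2]
ideal board (-45, 30, 4) [ 0.3 -5.6]
ideal board (-45, -30, 4) [ 0.3 -5.7]
[-3.590e-02 -3.000e-04 -9.994e-01] [-0.14289976  1.83047479 -0.02298129]
```

>>> jog_arm(
  increments=[
    [0.0015,0,-0.001,0],
    [0.003,0,-0.0015,0],
    [0.0045,0,-0.0015,0],
    [0.006,0,-0.0015,0],
    [0.006,0,0,0],
    [0.0065,0,0.0015,0],
    [0.0065,0,0.0025,0],
    [0.0065,0,0.0025,0],
  ],
)

```text
clock: 15.38
position: [534.9, -192.2, 203.8]
ee_rot: [1.0, 0.015, -0.023, 0.0]
contact_force: [-17.3, 2.6, 17.2]
gripper_width: 57.9
```

```bash
python3 - <<'E'
from h import *
go(tcp(-0.7,4.1,-1),1.7)
st,im=snap("wrist","f8")
cv2.imwrite("pics/f8c.png",cv2.convertScaleAbs(cv2.resize(im[160:380,180:380],None,fx=3.5,fy=2.7,interpolation=cv2.INTER_CUBIC),alpha=1.4))
cv2.imwrite("pics/f8d.png",cv2.convertScaleAbs(cv2.resize(im[190:240,180:380],None,fx=4,fy=4,interpolation=cv2.INTER_CUBIC),alpha=1.5))
E
```

```text
shift m [ 0.0008  0.0007 -0.003 ] yaw now 1.71 turn 0.01 tilt 2.68 pos [ 534.9 -192.2  203.8] F [-17.3   2.6  17.2] w 57.9 t 15.38
```

View pics/f8c.png

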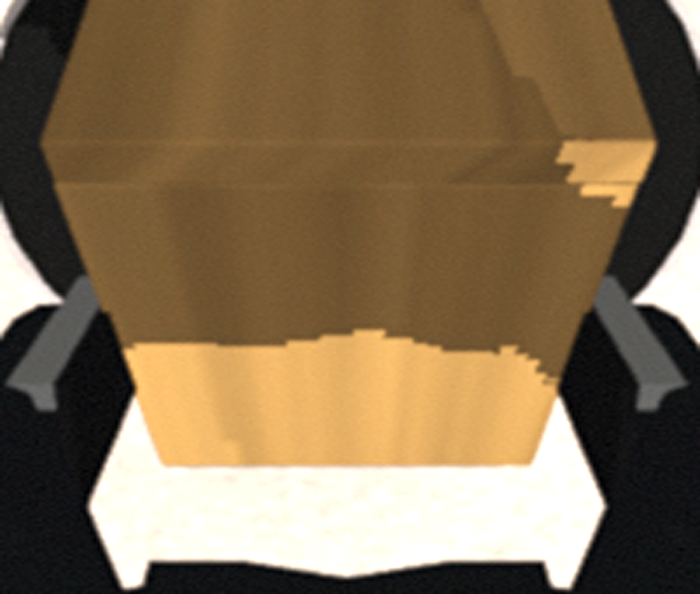

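View pics/f8d.png

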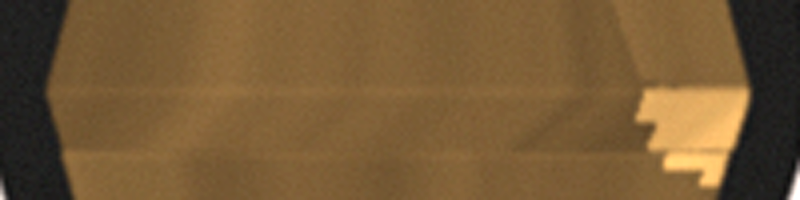

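```bash
python3 - <<'E'
from pnp import *
chk([(56,184),(637,184),(162,465),(531,465)],[(56,183),(639,183),(42,140),(656,141)])
print(read_state()["wrist_torque"])
E
```

```text
err [[-0.0, 0.0], [0.0, -0.0], [0.0, -0.0], [-0.0, 0.0]]
ctr [ 533.8 -191.4  197.2] slope 26.76451751200696 yaw 1.6119306156676492 roll 0.0014197256361972994
in seat [-1.3  0.4  3.5] slope err deg 0.16451751200695952
(45, 30, 8) [ 0.2 -1.1]
(45, -30, 8) [ 1.4 -1.3]
(53, 30, 8) [-0.3 -0.8]
(53, -30, 8) [ 1.1 -1.4]
ideal board (45, 30, 4) [ 0.2 -1.4]
ideal board (45, -30, 4) [ 2.  -1.7]
ideal board (-45, 30, 4) [0.5 0.2]
ideal board (-45, -30, 4) [1.3 0.1]
[ 0.73793447  4.2428928  -0.07658883]
```

>>> jog_arm(
  increments=[
    [0.002,0,-0.0005,0],
    [0.004,0,-0.0008,0],
    [0.0055,0,-0.0008,0],
    [0.0065,0,-0.0005,0],
    [0.007,0,-0.0003,0],
    [0.007,0,0.0005,0],
    [0.007,0,0.001,0],
    [0.007,0,0.001,0],
  ],
)

```text
clock: 16.42
position: [535.2, -192.2, 203.8]
ee_rot: [0.999, 0.014, -0.031, -0.0]
contact_force: [-20.5, 2.7, 17.5]
gripper_width: 58.4
```

```bash
python3 - <<'E'
from h import *
go(tcp(-0.7,4.1,-1),1.7)
st,im=snap("wrist","f9")
cv2.imwrite("pics/f9c.png",cv2.convertScaleAbs(cv2.resize(im[160:380,180:380],None,fx=3.5,fy=2.7,interpolation=cv2.INTER_CUBIC),alpha=1.4))
cv2.imwrite("pics/f9d.png",cv2.convertScaleAbs(cv2.resize(im[190:240,180:380],None,fx=4,fy=4,interpolation=cv2.INTER_CUBIC),alpha=1.5))
E
```

```text
shift m [ 0.0004  0.0007 -0.003 ] yaw now 1.66 turn -0.04 tilt 3.58 pos [ 535.2 -192.2  203.8] F [-20.5   2.7  17.5] w 58.4 t 16.43
```

View pics/f9c.png

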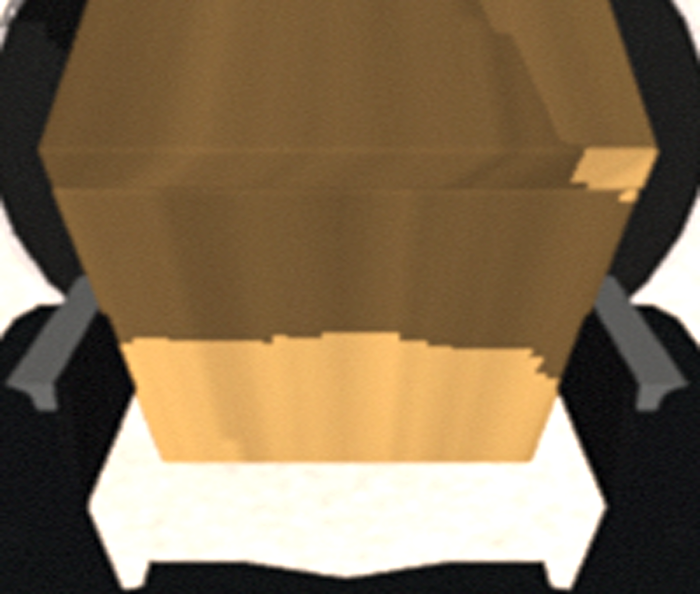

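View pics/f9d.png

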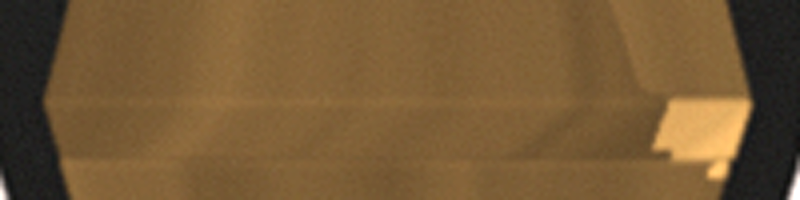

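```bash
python3 - <<'E'
from pnp import *
chk([(54,190),(638,190),(163,461),(529,461)],[(54,188),(641,188),(39,149),(658,149)])
st=read_state();print(st["wrist_torque"],st["joint_efforts"].round(1))
S,im=snap("scene","g1")
cv2.imwrite("pics/g1c.png",cv2.convertScaleAbs(cv2.resize(im[150:270,130:250],None,fx=5,fy=5,interpolation=cv2.INTER_CUBIC),alpha=1.3))
T,im=snap("top","g2")
E
```

```text
err [[0.1, 0.0], [-0.1, 0.0], [-0.2, -0.0], [0.2, -0.0]]
ctr [ 533.9 -191.3  197.1] slope 27.043983597906617 yaw 1.5217630216278915 roll 0.07434191642551419
in seat [-1.2  0.5  3.3] slope err deg 0.443983597906616
(45, 30, 8) [ 0.5 -0.6]
(45, -30, 8) [ 1.1 -0.9]
(53, 30, 8) [ 0.1 -1.5]
(53, -30, 8) [ 0.9 -1.8]
ideal board (45, 30, 4) [ 0.5 -1.3]
ideal board (45, -30, 4) [ 2.  -1.6]
ideal board (-45, 30, 4) [0.5 0.9]
ideal board (-45, -30, 4) [1.9 0.8]
[ 0.6256048   5.21161642 -0.07938483] [  2.7 -24.8  20.5   3.3   5.3   0. ]
```

View pics/g1c.png

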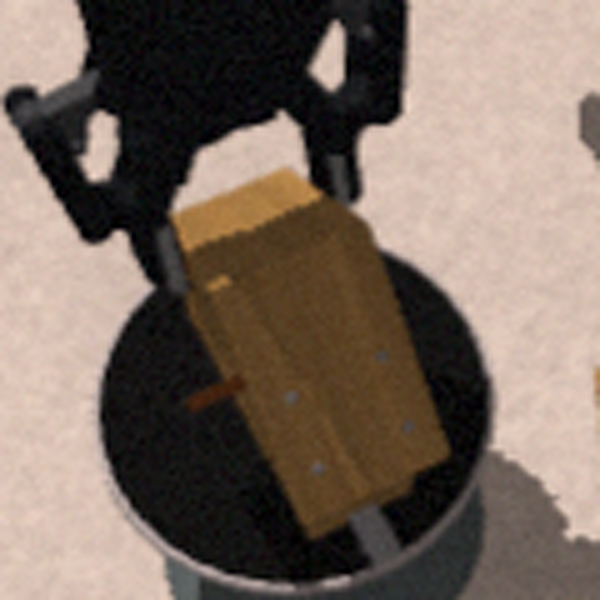

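The scene crop shows no gap. To be certain it is butted rather than just held by friction, I'll make one push up the slope with less normal load.

>>> jog_arm(
  increments=[
    [0.003,0,-0.001,0],
    [0.0045,0,-0.0012,0],
    [0.0055,0,-0.0012,0],
    [0.0055,0,-0.0012,0],
    [0.0055,0,-0.0012,0],
  ],
)

```text
clock: 17.2
position: [535.1, -192.1, 204.3]
ee_rot: [0.999, 0.014, -0.038, -0.001]
contact_force: [-15.7, 0.7, 10.8]
gripper_width: 58.2
```

```bash
python3 - <<'E'
from h import *
go(tcp(-0.7,4.1,-1),1.7)
st,im=snap("wrist","f10")
cv2.imwrite("pics/f10c.png",cv2.convertScaleAbs(cv2.resize(im[160:380,180:380],None,fx=3.5,fy=2.7,interpolation=cv2.INTER_CUBIC),alpha=1.4))
cv2.imwrite("pics/f10d.png",cv2.convertScaleAbs(cv2.resize(im[205:245,190:370],None,fx=4.4,fy=10,interpolation=cv2.INTER_CUBIC),alpha=1.8))
E
```

```text
shift m [ 0.0006  0.0007 -0.0025] yaw now 1.61 turn -0.09 tilt 4.41 pos [ 535.1 -192.1  204.3] F [-15.7   0.7  10.8] w 58.2 t 17.2
```

View pics/f10c.png

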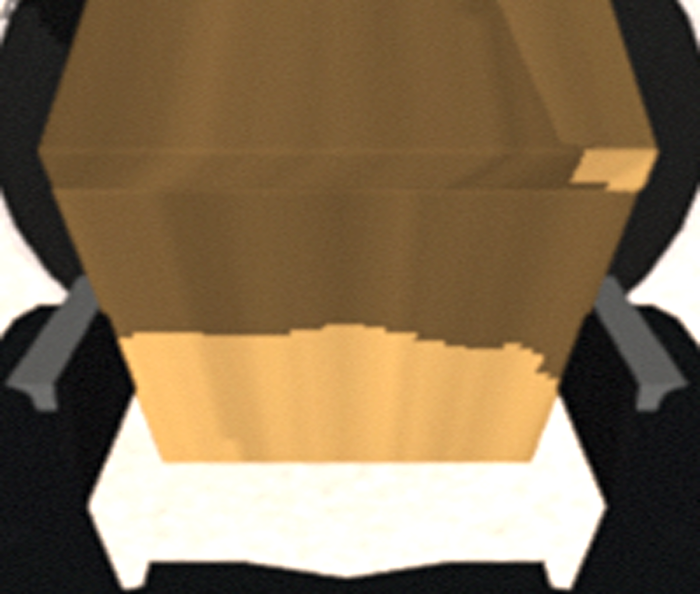

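View pics/f10d.png

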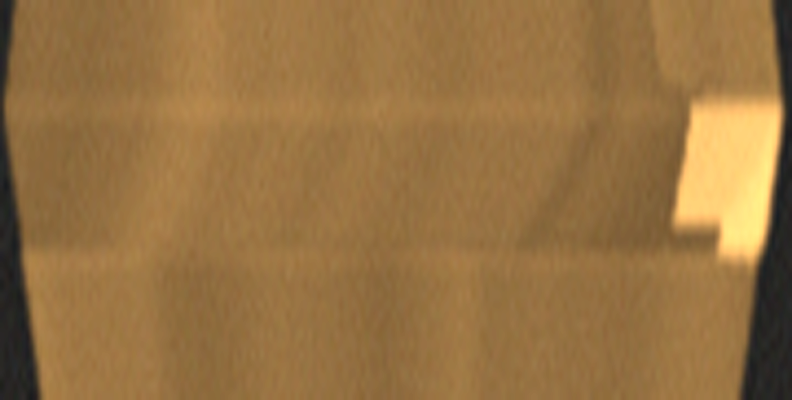

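```bash
python3 - <<'E'
from pnp import *
chk([(54,190),(637,190),(163,462),(530,462)],[(54,188),(641,188),(39,149),(658,149)])
st,im=snap("wrist","f11"); T,im2=snap("top","g3"); S,im3=snap("scene","g4")
go(tcp(-0.7,4.1,-1))
cv2.imwrite("pics/g3c.png",cv2.convertScaleAbs(np.hstack([cv2.resize(im2[160:290,310:450],(560,520)),]),alpha=1.3))
E
```

```text
err [[0.0, 0.0], [-0.0, -0.0], [-0.1, -0.0], [0.1, 0.0]]
ctr [ 533.5 -191.3  197.7] slope 26.04220547183842 yaw 1.517395626396915 roll 0.06015041344143046
in seat [-1.3  0.6  4. ] slope err deg -0.5577945281615797
(45, 30, 8) [ 0.4 -0.4]
(45, -30, 8) [ 1.  -0.8]
(53, 30, 8) [-0.1 -1. ]
(53, -30, 8) [ 0.9 -1.4]
ideal board (45, 30, 4) [ 0.4 -1.1]
ideal board (45, -30, 4) [ 2.2 -1.5]
ideal board (-45, 30, 4) [ 1.  -1.6]
ideal board (-45, -30, 4) [ 1.5 -1.7]
shift m [ 0.0006  0.0007 -0.0025] yaw now 1.61 turn None tilt 4.41 pos [ 535.  -192.1  204.4] F [-15.6   0.8  11.6] w 58.0 t 17.4
```

View pics/g4.png

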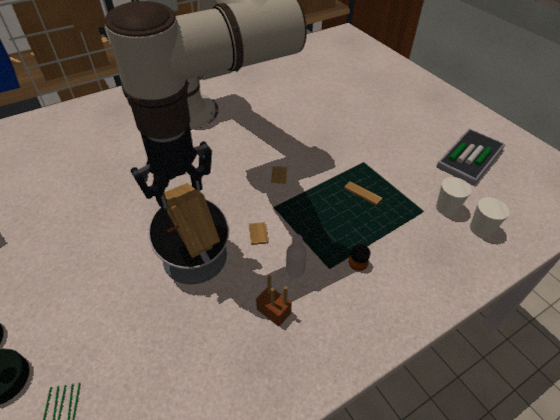

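Easing the load let the board spring back about 1°. I'll finish with one firmer press, matching the earlier fully flush state.

>>> jog_arm(
  increments=[
    [0.002,0.0003,0.0002,0],
    [0.0035,0.0005,0.0006,0],
    [0.005,0.0005,0.001,0],
    [0.0055,0.0005,0.0013,0],
    [0.0055,0.0005,0.0013,0],
    [0.0055,0.0005,0.0013,0],
  ],
)

```text
clock: 18.15
position: [535.3, -192.2, 203.6]
ee_rot: [0.999, 0.014, -0.045, -0.002]
contact_force: [-15.8, 2.8, 15.7]
gripper_width: 58.1
```

```bash
python3 - <<'E'
from h import *
go(tcp(-0.7,4.1,-1),1.7)
st,im=snap("wrist","f12")
cv2.imwrite("pics/f12c.png",cv2.convertScaleAbs(cv2.resize(im[160:380,180:380],None,fx=3.5,fy=2.7,interpolation=cv2.INTER_CUBIC),alpha=1.4))
E
```

```text
shift m [ 0.0002  0.0007 -0.0033] yaw now 1.63 turn -0.07 tilt 5.14 pos [ 535.3 -192.2  203.6] F [-15.8   2.8  15.7] w 58.1 t 18.15
```

View pics/f12c.png

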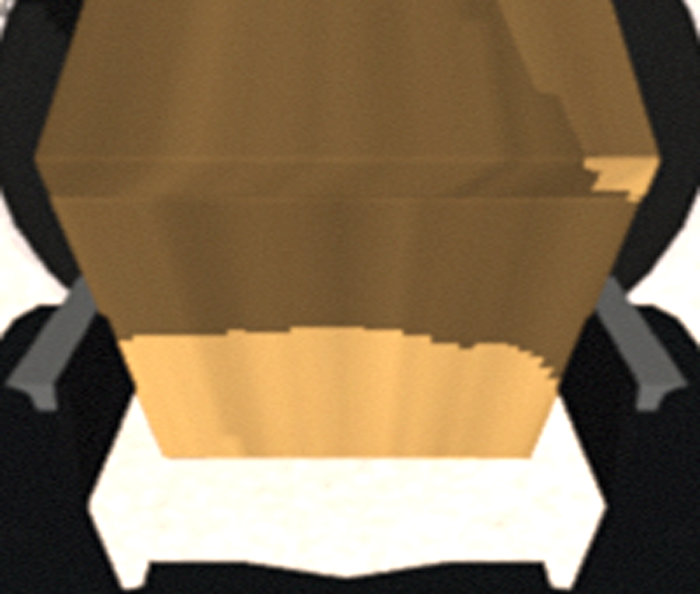

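```bash
python3 - <<'E'
from pnp import *
chk([(52,197),(638,197),(164,458),(529,458)],[(52,196),(642,196),(36,157),(659,158)])
im=cv2.imread("pics/f12.png")
cv2.imwrite("pics/f12d.png",cv2.convertScaleAbs(cv2.resize(im[210:245,185:370],None,fx=4.3,fy=10,interpolation=cv2.INTER_CUBIC),alpha=1.8))
E
```

```text
err [[0.0, 0.0], [-0.0, -0.0], [-0.1, -0.0], [0.1, 0.0]]
ctr [ 533.6 -191.3  196.9] slope 26.580849787993845 yaw 1.5289859673821775 roll 0.10664570527599279
in seat [-1.6  0.6  3.3] slope err deg -0.01915021200615641
(45, 30, 8) [ 0.1 -0.7]
(45, -30, 8) [ 1.4 -0.9]
(53, 30, 8) [-0.3 -1. ]
(53, -30, 8) [ 1.3 -1.7]
ideal board (45, 30, 4) [ 0.1 -1.1]
ideal board (45, -30, 4) [ 2.5 -1.3]
ideal board (-45, 30, 4) [0.6 0.1]
ideal board (-45, -30, 4) [1.8 0.1]
```

View pics/f12d.png

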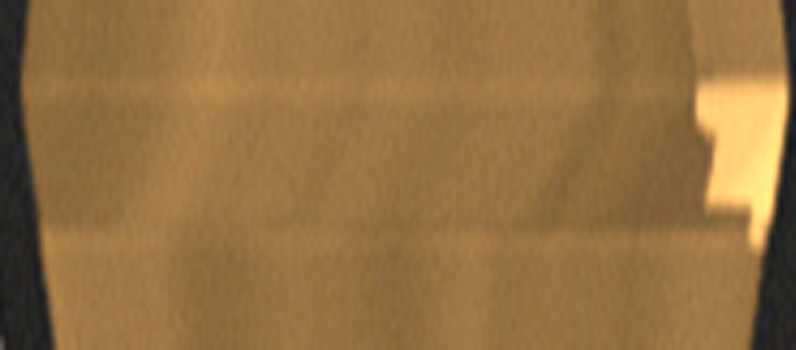

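```bash
python3 - <<'E'
from h import *
go(tcp(-0.7,4.1,-1))
print(job_done())
E
```

```text
shift m [ 0.0002  0.0007 -0.0033] yaw now 1.63 turn None tilt 5.14 pos [ 535.3 -192.2  203.6] F [-16.1   2.   14.4] w 57.9 t 18.2
the job is handed in; nothing more can be done
None
```

I picked the 90 x 60 board off the mat and swivelled it between the fingers against the gable edges until it matched the slope. Then I slid it up to the fitted board and handed in at about 18 s, still gripping and pressing (about 21 N in all).

Last checks:
- **Flushness:** the board's slope is 26.6°, the same as the bare slope to within the measurement.
- **Upper edge:** the close-up shows no visible gap at the ridge.
- **Overhang:** even to roughly 0.25–0.6 mm.
- **House and other things:** the house still projects within about 1–2 px of its first measurement, so I saw no shift. In the scene picture taken just before the last press, the other things were in place.

Disagreements:
- **Upper-edge position:** the corner fit put the board 1.3–1.6 mm below the stop and about 0.7 mm too low into the slope. That fit read about 1.1 mm too far down the slope in the earlier views with a visible gap, so I trusted the seam image. A gap of a few tenths of a mm can't be ruled out.
- **Gripper tilt:** the gripper leaned back about 5° under the push, which the moves cannot correct.

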